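Empty the tin-closing dial into the crate

ROBOT

A 6-joint arm with a two-finger parallel gripper is mounted at the origin on the work surface. World frame = base frame: x ahead of the robot, y to its left, z up, the work surface at z = 0. Lengths are in mm, angles in rad, forces in N, time in s.
With the tool pointing down it reaches from about 300 to 750 mm from the base axis. Payload 8.5 kg.
Tool frame: the origin (TCP) lies between the finger pads; the fingertips stand 11 mm ahead of it and the grasp point (between the pads) lies 8 mm behind it; z points along the fingers, y is the line along which they close (so a half turn about z gives the same grasp; the last joint's range is limited). The gripper opens to 85 mm and grips with 20 to 120 N. Pads are 22 mm wide; open, the fingers measure 114 mm over their backs; the gripper's body (76 mm by 85 mm) begins 54 mm behind the grasp point. The pads swing forward as they close: fully open they stand 13 mm farther back than shut.
Start: joints at [-1.341, 0.381, 1.297, -0, 1.464, -0.215], TCP at [236.644, -496.467, 242.322] pointing down, gripper open.
Joint ranges: [-3.11, 3.11], [-0.89, 2.33], [0.22, 2.48], [-1.42, 4.56], [0.17, 2.85], [-2.88, 2.88]. Speed limits (rad/s): [2.39, 2.39, 3.14, 3.14, 3.14, 3.14].

INTERFACE

Orientations are given as a unit quaternion [x, y, z, w].
In Python, from bench import manip, cams, nets gives the robot as it stands. Calls block until the motion is done:
- manip.movep(position, orientation): joint-space move of the TCP to a pose.
- manip.move_linear(position, frame=None, speed=150, max_force=None): straight line of the TCP; frame=None keeps the orientation; speed is the mean speed in mm/s. With max_force (N) it stops when the force on the tool has changed by that much, and returns True; else False.
- manip.set_joints(angles): joint-space move.
- manip.gripper_to(opening, effort=None): finger opening in mm; effort is the grip in N (None keeps the last); returns when the fingers have stopped.
- manip.sleep(seconds).
- manip.solve_ik(position, orientation): joint angles nearest the present ones, or None.
- manip.observe(): the state.
- cams.grab_frame(name): name is "scene" or "top" or "wrist"; returns a dict with "color" (400x640x3 uint8, blue, green, red), "depth" (400x640 float32, mm along the optical axis (not along the pixel's ray), 0 where there is no reading), "fov_y" (degrees; the focal length in pixels is half the picture's height over the tangent of half this angle, whatever the lens; pixels are square), "cx", "cy" (the principal point, pixels), "R" (3x3) and "t" (3): a world point X has camera coordinates R X + t. Camera axes: x right, y down, z forward; pixel columns grow to the right and rows downward; lengths in mm; the calibration is good to about 2 mm. A picture is of the moment at which its call begins.
A pose or a line that the arm cannot do raises manip.MotionError and nothing moves.
- manip.job_done(): hands the job in; it is judged then, once.
Trained networks look in a picture, given as the dict that the camera call returned (one of the last four; its "shot" number tells which), for a name from the list of things; names that differ only in an ending like _2 or _b are one class to them, and where a whole thing is asked for, a point or a joint stands for the part that bears it (a point fixed in the world has none). Each returns a list of dicts, best first, with "confidence" (0 to 1); they miss things now and then, are a little off and sometimes report something else, mostly with a low value. They report only what shows in the picture. A call takes as long as a camera call. They do not tell look-alikes from the thing itself.
- nets.spot_in(picture, target): "position" ([column, row] in pixels, amid what is visible of it).
- nets.trace(picture, target): "pixels" (400x640 bool, what is visible of it) and "position" ([column, row] in pixels, amid what is visible of it).
The state is a dict: "clock": time; "joint_pos": joint angles; "dq": joint speeds; "joint_efforts": joint torques, N m; "eef_pos": TCP position; "orientation": TCP orientation; "ft_force": force on the tool from outside, world axes, zero at the start; "ft_torque": the same for the moment, N m; "grip_width": finger opening in mm; "gripper_force": force on a finger pad.
Only numpy, scipy, OpenCV 4.12 (cv2) and the standard library are available. Lean on these libraries where they do the work, as an engineer would, in place of code of your own. Each camera call takes 0.05 s, during which the arm holds its last target. There are 200 camera calls.

TASK

Empty the dial of the tin-closing machine: stand each tin from it upright in an empty cell of the partitioned crate, one tin to a cell, along with those already packed there. Turn the dial by its upright posts in the direction of the arrow (anticlockwise from above), one pocket at a time and letting it click in and rest at each, through exactly one full turn, so that the yellow-ringed pocket is back at the opening and clicked in. Leave the bowl, the mould and the lids where they are.

Things in the scene. Friction and masses are not known exactly. Their poses are not given: they have to be found in the camera images.
- machine: green bench-top tin-closing machine, fixed, about 370 x 370 mm; origin on the vertical axis of its dial, at bench level; its -x side is the open front, towards the robot. The round dial, 330 mm across, has its top 42 mm above the bench. Yellow blocks and an arrow on the rim of the base mark the opening; the closing head at the back reaches up to 205 mm above the bench.
- guard (a point): middle of the front edge of the fixed clear guard over the dial's rear half: a flat roof from here (x = -25 mm in the machine's frame) back to x = 190 mm, underside 165 mm and top 170 mm above the bench, with clear walls at y = +-180 mm and at the back. Tins under it cannot be reached; they must be brought round to the open front
- opening (a point): centre of the pocket place at the opening, on the dial's top, 42 mm above the bench, 110 mm from the dial's axis on the machine's -x side; fixed to the machine, axes as the machine's. When the dial is clicked in, a pocket stands exactly here
- hub (a point): centre of the dial, on its top; turns with it. Four pockets 90 degrees apart, centres 110 mm from here: low rings 8 mm high, 65 mm outside and 55 mm inside diameter, their floor the dial's top, in which tins stand loosely. At the start the pocket with the yellow ring is at the opening, the others at +y, the back and -y of the machine. Posts stand midway between the pockets
- dial (a joint): dial angle (rad): 0 at the start, growing anticlockwise seen from above, as the arrow: front posts go from the machine's +y to its -y side (left to right from the robot); counts past 6.283. A spring roller drops into a notch every quarter turn (1.571), pulls the last 0.07 rad into place and holds; about 8 N at a post turns it out, 1 to 2 N between notches, where it stays as left
- post1 (a point): point to take hold of, on the axis of one of the dial's four upright black posts (20 mm in diameter, its top 132 mm above the bench), 20 mm below its top, 135 mm from the dial's axis; it moves with the dial. At the start it stands at the front right (-x, -y of the machine's frame)
- post2 (a point): point to take hold of, on the axis of one of the dial's four upright black posts (20 mm in diameter, its top 132 mm above the bench), 20 mm below its top, 135 mm from the dial's axis; it moves with the dial. At the start it stands at the front left (-x, +y)
- post3 (a point): point to take hold of, on the axis of one of the dial's four upright black posts (20 mm in diameter, its top 132 mm above the bench), 20 mm below its top, 135 mm from the dial's axis; it moves with the dial. At the start it stands at the back left, under the guard (+x, +y)
- post4 (a point): point to take hold of, on the axis of one of the dial's four upright black posts (20 mm in diameter, its top 132 mm above the bench), 20 mm below its top, 135 mm from the dial's axis; it moves with the dial. At the start it stands at the back right, under the guard (+x, -y)
- T1_mid (a point): closed round tin of small cigars, red with a cream band and brass lid, 50 mm in diameter and 90 mm tall, about 160 g, standing upright; this point is its centre, half-way up (45 mm above its foot), z along its axis; best held by its upper third, clear of the crate's partitions. At the start in the dial's pocket at the opening (yellow ring). It may be absent.
- T2_mid (a point): closed round tin of small cigars, red with a cream band and brass lid, 50 mm in diameter and 90 mm tall, about 160 g, standing upright; this point is its centre, half-way up (45 mm above its foot), z along its axis; best held by its upper third, clear of the crate's partitions. At the start in the dial's pocket on the machine's +y side, the first to come round. It may be absent.
- T3_mid (a point): closed round tin of small cigars, red with a cream band and brass lid, 50 mm in diameter and 90 mm tall, about 160 g, standing upright; this point is its centre, half-way up (45 mm above its foot), z along its axis; best held by its upper third, clear of the crate's partitions. At the start in the dial's pocket at the back, the second to come round. It may be absent.
- T4_mid (a point): closed round tin of small cigars, red with a cream band and brass lid, 50 mm in diameter and 90 mm tall, about 160 g, standing upright; this point is its centre, half-way up (45 mm above its foot), z along its axis; best held by its upper third, clear of the crate's partitions. At the start in the dial's pocket on the machine's -y side, the third to come round. It may be absent.
- crate: loose low wooden crate, 166 mm (x) x 244 mm (y) x 38 mm high, 0.9 kg, open on top, with 2 x 3 cells. Origin at the centre of its underside. Walls and partitions are 10 mm thick, the floor 10 mm, so the cells are 68 mm square and 28 mm deep, with centres at x = -39, 39 mm and y = -78, 0, 78 mm in this frame, floor at z = 10 mm. It may be knocked aside during the work
- P1_mid (a point): closed round tin of small cigars, red with a cream band and brass lid, 50 mm in diameter and 90 mm tall, about 160 g, standing upright; this point is its centre, half-way up (45 mm above its foot), z along its axis; best held by its upper third, clear of the crate's partitions. Already packed: at the start it stands in the crate's cell at x = -39, y = -78 mm. It may be absent.
- P2_mid (a point): closed round tin of small cigars, red with a cream band and brass lid, 50 mm in diameter and 90 mm tall, about 160 g, standing upright; this point is its centre, half-way up (45 mm above its foot), z along its axis; best held by its upper third, clear of the crate's partitions. Already packed: at the start it stands in the crate's cell at x = 39, y = 78 mm. It may be absent.
- P3_mid (a point): closed round tin of small cigars, red with a cream band and brass lid, 50 mm in diameter and 90 mm tall, about 160 g, standing upright; this point is its centre, half-way up (45 mm above its foot), z along its axis; best held by its upper third, clear of the crate's partitions. Already packed: at the start it stands in the crate's cell at x = 39, y = 0 mm. It may be absent.
- bowl: green bowl, 116 mm across, 45 mm high, on the robot's right; leave alone. Origin under its centre
- mould: dark wooden cigar mould, 70 x 120 x 37 mm, on the robot's left; leave alone. Origin under its centre
- lids: stack of spare brass lids, 60 mm across, 50 mm high, between the machine and the crate on the robot's side; leave alone. Origin under its centre
Things that resemble listed ones, but are neither listed nor needed, are in the scene too. What is shaped like the part that bears P1_mid but blue is not meant.

How it is judged (in metres and radians):
On the way, in this order (a step that is already met when the one before it is completed fails the run):
1. the dial is clicked in and resting with the second pocket at the opening (1 quarter turn from the start) (value of joint dial between 1.5108 and 1.6308 rad and velocity of joint dial between -0.1 and 0.1 rad/s), for 0.3 s.
2. the dial is clicked in and resting with the third pocket at the opening (2 quarter turns from the start) (value of joint dial between 3.08159 and 3.20159 rad and velocity of joint dial between -0.1 and 0.1 rad/s), for 0.3 s.
3. the dial is clicked in and resting with the fourth pocket at the opening (3 quarter turns from the start) (value of joint dial between 4.65239 and 4.77239 rad and velocity of joint dial between -0.1 and 0.1 rad/s), for 0.3 s.
At the end, for the whole second after the job is handed in: Every tin from the dial and every tin packed before stands upright (within 0.12 rad), at rest, on the floor of a cell of the crate (centre 47 to 62 mm above the crate's underside, inside its walls), and the dial rests within 0.06 rad of one full turn (6.283 rad) (x of T1_mid in the frame of crate between -0.074 and 0.074 m and y of T1_mid in the frame of crate between -0.113 and 0.113 m and z of T1_mid in the frame of crate between 0.047 and 0.062 m and angle between each of T1_mid, T2_mid, T3_mid, T4_mid, P1_mid, P2_mid, P3_mid's own z axis and vertical below 0.12 rad and linear speed of each of T1, T2, T3, T4, P1, P2, P3, crate below 0.02 m/s and x of T2_mid in the frame of crate between -0.074 and 0.074 m and y of T2_mid in the frame of crate between -0.113 and 0.113 m and z of T2_mid in the frame of crate between 0.047 and 0.062 m and x of T3_mid in the frame of crate between -0.074 and 0.074 m and y of T3_mid in the frame of crate between -0.113 and 0.113 m and z of T3_mid in the frame of crate between 0.047 and 0.062 m and x of T4_mid in the frame of crate between -0.074 and 0.074 m and y of T4_mid in the frame of crate between -0.113 and 0.113 m and z of T4_mid in the frame of crate between 0.047 and 0.062 m and x of P1_mid in the frame of crate between -0.074 and 0.074 m and y of P1_mid in the frame of crate between -0.113 and 0.113 m and z of P1_mid in the frame of crate between 0.047 and 0.062 m and x of P2_mid in the frame of crate between -0.074 and 0.074 m and y of P2_mid in the frame of crate between -0.113 and 0.113 m and z of P2_mid in the frame of crate between 0.047 and 0.062 m and x of P3_mid in the frame of crate between -0.074 and 0.074 m and y of P3_mid in the frame of crate between -0.113 and 0.113 m and z of P3_mid in the frame of crate between 0.047 and 0.062 m and value of joint dial between 6.22319 and 6.34319 rad and velocity of joint dial between -0.05 and 0.05 rad/s); the robot touches nothing.
It fails at once if the bowl is moved by more than 30 mm (distance of bowl from where it was at the start of the episode above 0.03 m).
It fails at once if the mould is moved by more than 30 mm (distance of mould from where it was at the start of the episode above 0.03 m).
It fails at once if the lids is moved by more than 30 mm (distance of lids from where it was at the start of the episode above 0.03 m).
Of T1, T2, T3, T4 only 3 to 4 are there at a start; the rules pass over those that are not, and their reading is None.
Of P1, P2, P3 only 1 to 2 are there at a start; the rules pass over those that are not, and their reading is None.
At some moment in a run one of crate may be knocked a few centimetres aside while the robot is not near it.
Once in a run the grip may slacken for a moment while it holds something.
It also fails if it takes over 210 s, if anything falls off the work surface, if the arm or the gripper's body presses on something with over 40 N, if the wrist force passes 120 N, or if a joint passes its speed limit or range.

## Working session

There is one attempt and no reset: what is moved stays moved. The work goes in short steps, each a Python script; the robot and the scene stay as the last script left them, time stands still between calls to the robot, and variables do not carry over. Pictures are saved under pics/ and viewed, at most 14 in all, crops included, and the job is handed in when it is done.

```bash
ls; mkdir -p pics
cat > h.py <<'E'
import numpy as np, cv2
from bench import manip, cams, nets
def px2w(f,u,v,d=None,z=None):
    fl=200/np.tan(np.radians(f["fov_y"])/2)
    r=np.array([(u-f["cx"])/fl,(v-f["cy"])/fl,1.0]); R=np.array(f["R"]); t=np.array(f["t"])
    if d is not None: return R.T@(r*d-t)
    o=-R.T@t; q=R.T@r
    return o+q*(z-o[2])/q[2]
def cloud(f):
    fl=200/np.tan(np.radians(f["fov_y"])/2)
    v,u=np.mgrid[:400,:640]; d=f["depth"]
    P=np.stack([(u-f["cx"])/fl*d,(v-f["cy"])/fl*d,d],-1)
    W=(P-np.array(f["t"]))@np.array(f["R"]); W[d<=0]=np.nan
    return W
E
python3 - <<'E'
from h import *
for n in ["top","scene"]:
    f=cams.grab_frame(n); cv2.imwrite(f"pics/{n}0.png",f["color"])
    W=cloud(f); print(n,f["fov_y"],-np.array(f["R"]).T@np.array(f["t"]))
    for tg in ["machine","hub","crate","T1_mid","post1","bowl","mould","lids"]:
        for r in nets.trace(f,tg)[:8]:
            m=r["pixels"]; p=W[m]; p=p[~np.isnan(p[:,0])]
            if len(p): print(tg,round(r["confidence"],2),np.round(r["position"]),np.round(np.median(p,0)),"max z",np.round(np.percentile(p[:,2],98)),m.sum())
print(manip.observe())
E
```

```text
pics
top 47.45751636001156 [2.37658983e+02 1.13013763e+00 1.34470412e+03]
hub 0.77 [258. 224.] [462. 201.  43.] max z 130.0 4522
crate 0.64 [414. 210.] [ 517. -247.   14.] max z 42.0 4162
crate 0.4 [481. 277.] [ 327. -449.   19.] max z 47.0 1262
T1_mid 0.73 [250. 237.] [416. 204. 131.] max z 137.0 367
post1 0.86 [256. 226.] [463. 202.  43.] max z 126.0 4563
bowl 0.58 [484. 280.] [ 327. -449.   20.] max z 48.0 1304
bowl 0.46 [253. 182.] [551. 208. 167.] max z 203.0 16059
bowl 0.32 [256. 225.] [463. 202.  43.] max z 121.0 4455
mould 0.96 [174. 270.] [329. 420.  33.] max z 41.0 1073
lids 0.81 [330. 252.] [386.  -9.  49.] max z 55.0 337
lids 0.34 [253. 181.] [552. 207. 168.] max z 203.0 15669
scene 50.97370254876338 [1624.24745498  209.03302177 1000.49219579]
machine 0.9 [386. 245.] [711. 223. 166.] max z 202.0 10466
hub 0.55 [366. 198.] [444. 117. 132.] max z 133.0 11
crate 0.59 [260. 229.] [ 542. -252.   24.] max z 40.0 2064
T1_mid 0.4 [388. 199.] [429. 211. 130.] max z 135.0 112
post1 0.53 [416. 199.] [440. 302. 131.] max z 134.0 23
bowl 0.97 [226. 187.] [ 309. -444.   25.] max z 46.0
[... 241 characters left out ...]
, 'joint_pos': array([-1.34130826e+00,  3.80591442e-01,  1.29738917e+00, -7.43151716e-06,
        1.46359257e+00, -2.15318808e-01]), 'dq': array([-0.00041397, -0.00093296, -0.00080106, -0.00094338,  0.00057754,
        0.00179323]), 'joint_efforts': array([-9.34643867e-04, -4.48335993e+01, -2.31464124e+01, -3.70084517e-04,
        5.20687372e-04, -2.54281481e-06]), 'eef_pos': array([ 236.63974642, -496.47465014,  242.33065552]), 'orientation': array([ 9.75370042e-01,  2.20574887e-01, -3.62539036e-06,  9.75804563e-06]), 'ft_force': array([-0.50915274, -0.5056168 ,  0.1205222 ]), 'ft_torque': array([-0.0361586 , -0.01881725, -0.029928  ]), 'gripper_force': 0.0, 'grip_width': 85.19185089172902}
```

Run:
```python
import cv2
a=cv2.imread("pics/top0.png"); cv2.imwrite("pics/topc.png",cv2.resize(a[90:330,130:530],None,fx=2,fy=2,interpolation=cv2.INTER_CUBIC))
```

```text
(no output)
```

View pics/topc.png

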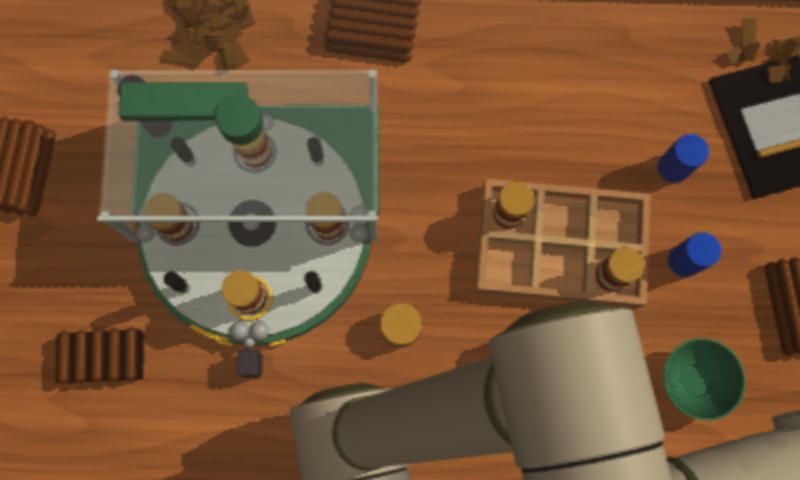

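View pics/scene0.png

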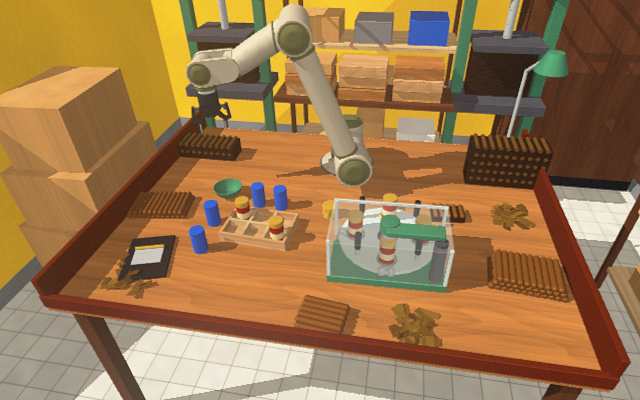

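The four dial tins are in place, at crop (245,293), (167,213), (255,150) and (325,210). Red tins also stand in the crate cells at (516,200), which is P2, and (626,266), which is P1. P3 is absent, and the two blue tins are decoys. Next I measure the machine and crate precisely, and the height of the silver and black device in front of the opening.

```bash
cat >> h.py <<'E'
def crate(f=None):
    """crate centre xy and yaw (of its x axis, mod pi) from the top view's rim points"""
    f=f or cams.grab_frame("top"); W=cloud(f); x,y,z=W[...,0],W[...,1],W[...,2]
    best=None
    for r in nets.trace(f,"crate"):
        m=cv2.dilate(r["pixels"].astype(np.uint8),np.ones((9,9)))>0
        p=W[m&(z>32)&(z<44)][:,:2]
        if len(p)<200: continue
        (c,s,a)=cv2.minAreaRect(p.astype(np.float32))
        a=np.radians(a)
        if s[0]>s[1]: a+=np.pi/2; s=(s[1],s[0])
        a=(a+np.pi/2)%np.pi-np.pi/2
        if abs(s[0]-166)<20 and abs(s[1]-244)<20: return np.array(c),a,s
    return None
E
python3 - <<'E'
from h import *
f=cams.grab_frame("top"); W=cloud(f); z=W[...,2]; c=f["color"].astype(int)
print("crate",crate(f))
m=((z>120)&(z<140)&(c.max(2)<70)).astype(np.uint8)
n,l,s,ce=cv2.connectedComponentsWithStats(m)
for i in range(1,n):
    if s[i,4]>5: print("post",s[i,4],ce[i],np.mean(W[l==i],0), px2w(f,*ce[i],z=132))
m=((z>120)&(z<140)&(c[...,2]>140)&(c[...,0]<110)).astype(np.uint8)
n,l,s,ce=cv2.connectedComponentsWithStats(m)
for i in range(1,n):
    if s[i,4]>20: print("tin",s[i,4],ce[i],np.mean(W[l==i],0))
m=((z>85)&(z<106)&(c[...,2]>140)&(c[...,0]<110)).astype(np.uint8)
n,l,s,ce=cv2.connectedComponentsWithStats(m)
for i in range(1,n):
    if s[i,4]>20: print("ptin",s[i,4],ce[i],np.mean(W[l==i],0))
print(np.round(W[250:274:2,254,:]).tolist())
f=cams.grab_frame("scene"); cv2.imwrite("pics/m.png",cv2.resize(f["color"][150:300,300:480],None,fx=4,fy=4,interpolation=cv2.INTER_CUBIC))
W=cloud(f); z=W[...,2]; c=f["color"].astype(int)
m=((z>120)&(z<140)&(c.max(2)<70)).astype(np.uint8)
n,l,s,ce=cv2.connectedComponentsWithStats(m)
for i in range(1,n):
    if s[i,4]>5: print("post",s[i,4],ce[i],np.mean(W[l==i],0))
E
```

```text
crate (array([ 519.23919678, -246.62115479]), np.float64(-0.05975840538417909), (168.20565795898438, 245.02952575683594))
post 44 [215.52272727 229.13636364] [428.65762652 302.92970055 130.44152147] [428.41003099 302.5472844  132.        ]
post 37 [285.48648649 229.16216216] [434.63046299 113.66058851 131.34437831] [434.51978613 113.59870069 132.        ]
post 16 [ 23.25  351.125] [ 97.36225362 768.79291393 129.89431541] [ 97.60302206 767.45560095 132.        ]
post 19 [ 57.52631579 352.15789474] [ 97.4782016  682.25565607 126.61969882] [ 98.0937719  679.24850161 132.        ]
post 15 [ 79. 353.] [ 97.64306945 625.23589073 129.5169452 ] [ 97.92800612 623.99472936 132.        ]
post 15 [112.86666667 354.13333333] [ 97.47982503 539.61232714 126.24725613] [ 98.13870461 537.05901079 132.        ]
post 138 [121.24637681 374.81884058] [ 49.11412037 509.90634603 130.22153717] [ 49.23790026 509.17106971 132.        ]
tin 249 [249.69076305 233.42570281] [419.79190685 209.44187515 131.94314937]
ptin 214 [388.27570093 188.47663551] [ 565.38729864 -167.57827781   99.57529332]
ptin 229 [443.16593886 221.6768559 ] [ 475.08972325 -319.85464463   99.7403934 ]
[[386.0, 209.0, 42.0], [380.0, 209.0, 43.0], [374.0, 208.0, 45.0], [369.0, 208.0, 42.0], [363.0, 209.0, 35.0], [357.0, 207.0, 42.0], [351.0, 207.0, 42.0], [346.0, 207.0, 41.0], [340.0, 205.0, 48.0], [334.0, 205.0, 47.0], [328.0, 203.0, 56.0], [323.0, 204.0, 47.0]]
post 195 [493.83076923  78.33846154] [-788.75489318  724.85546366  130.18089911]
post 21 [528.61904762  79.95238095] [-791.63922485  910.36151066  129.07560328]
post 299 [507.88628763 159.47157191] [100.94379308 656.22164458 128.95410459]
post 10 [362.7 197.5] [441.17547366 118.45630975 129.93506471]
post 9 [417.66666667 201.66666667] [437.23229166 307.21394251 130.39190398]
```

View pics/m.png

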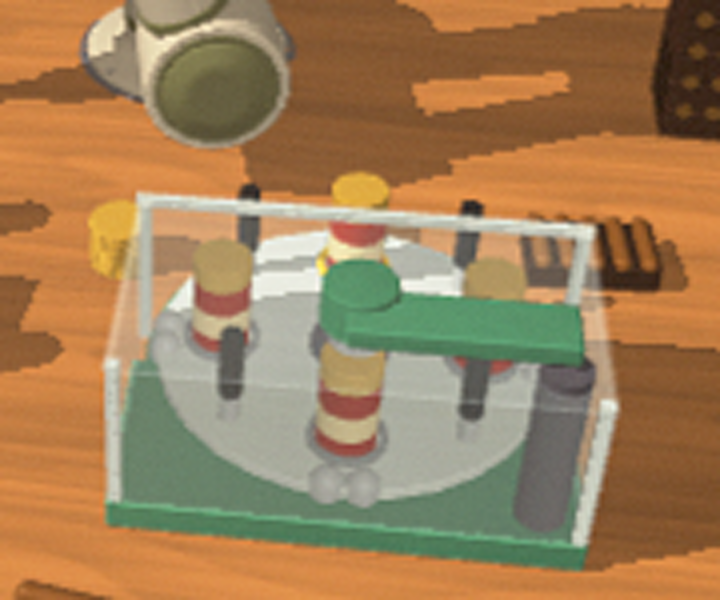

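Each tin has been located, and the front device is low at about 56 mm. Next is a closer look with the wrist camera above the opening.

```bash
cat >> h.py <<'E'
from scipy.spatial.transform import Rotation as Ro
def down(a):
    """tool down, fingers closing along the horizontal direction at angle a; j6 kept nearest its middle"""
    return [Ro.from_euler('ZX',[a+np.pi/2+k,np.pi]).as_quat() for k in (0,np.pi)]
def pick_q(p,a):
    best=None
    for q in down(a):
        j=manip.solve_ik(list(p),list(q))
        if j is not None and (best is None or abs(j[5])<best[0]): best=(abs(j[5]),q)
    if best is None: raise RuntimeError(f"no ik {p} {a}")
    return list(best[1])
def go(p,a):
    q=pick_q(p,a); manip.movep(list(map(float,p)),q); return q
E
python3 - <<'E'
from h import *
yaw=0.026
go([400,205,290],yaw+np.pi/2)
f=cams.grab_frame("wrist"); cv2.imwrite("pics/w0.png",f["color"]); W=cloud(f); z=W[...,2]; c=f["color"].astype(int)
m=((z>128)&(z<136)&(W[...,0]>380)&(W[...,0]<480)).astype(np.uint8)
n,l,s,ce=cv2.connectedComponentsWithStats(m)
for i in range(1,n):
    if s[i,4]>30:
        p=W[l==i]; print(s[i],ce[i],p.mean(0),p.min(0),p.max(0),c[l==i].mean(0))
print(manip.observe()["clock"],manip.observe()["joint_pos"])
E
```

```text
[ 300  179   47   46 1662] [322.78399519 201.84356197] [421.08947884 209.01417479 133.38727437] [397.43426824 184.75399841 128.13830252] [446.56935213 233.79106637 135.7424507 ] [ 67.99458484 144.1534296  178.80445247]
[402 205  19  18 267] [410.77902622 213.35955056] [431.67670123 303.14227258 133.00627211] [422.96768761 294.58146647 128.46711761] [441.74810665 313.24707827 135.48278294] [49.77153558 54.09363296 58.13857678]
[225 206  19  18 262] [233.67938931 214.71374046] [437.96317086 114.37675855 132.83021285] [429.18452978 104.75890415 128.09040177] [447.43204174 123.61692751 135.11849917] [58.95419847 65.4351145  71.65648855]
3.6583 [ 2.07992758e-01  1.67937967e-01  1.46111473e+00 -5.77230752e-05
  1.51272870e+00 -1.38758244e+00]
```

View pics/w0.png

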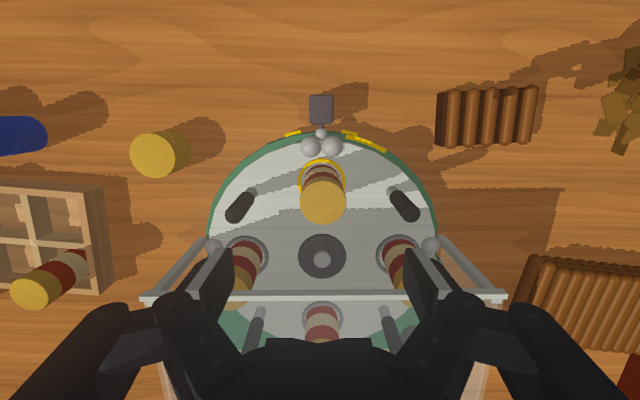

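Wrist view: the T1 lid is at (323,202) and the front posts are at (411,213) and (234,215). This gives the hub at (530.2, 211.9) with yaw 0.033, and the sizes match those given. Now I pick T1 and place it.

```bash
cat >> h.py <<'E'
HUB=np.array([530.2,211.9]); YAW=0.033
def rot(a): return np.array([[np.cos(a),-np.sin(a)],[np.sin(a),np.cos(a)]])
def mach(x,y): return HUB+rot(YAW)@np.array([x,y])
def ml(p,speed=150,frame=None,mf=None):
    return manip.move_linear(list(map(float,p)),frame,speed,mf)
def st(tag):
    o=manip.observe(); print(tag,"t",round(o["clock"],1),"w",round(o["grip_width"],1),"F",round(o["gripper_force"]),np.round(o["eef_pos"]),np.round(o["ft_force"],1)); return o
def pick(xy):
    a=YAW+np.pi/2
    manip.gripper_to(85); go([*xy,225],a)
    ml([*xy,109],120); manip.gripper_to(40,60); st("gripped")
    ml([*xy,225],200); return st("lifted")
def place(cell,ang):
    """cell: xy in crate frame, ang: closing direction in crate frame"""
    for k in range(3):
        r=crate()
        if r: break
    c,a,s=r; print("crate",c,a,s)
    p=c+rot(a)@np.array(cell); q=go([*p,225],a+ang); st("above")
    o=manip.observe()
    if o["grip_width"]<45: raise RuntimeError("lost tin")
    ml([*p,95],200)
    hit=ml([*p,70],30,mf=5); st(f"down {hit}")
    manip.gripper_to(68); ml([*p,225],200)
E
python3 - <<'E'
from h import *
pick(mach(-110,0)); place((39,0),0); st("done")
E
```

```text
gripped t 5.8 w 48.5 F 61 [421. 208. 110.] [-1.   0.2  4.3]
lifted t 6.5 w 48.5 F 62 [420. 208. 224.] [-0.1  0.7 -2.2]
crate [ 519.23846436 -246.44515991] -0.06249293919147192 (168.1623992919922, 244.89479064941406)
above t 8.4 w 48.7 F 62 [ 558. -248.  225.] [ 0.3 -0.1 -1.5]
down True t 9.5 w 49.0 F 67 [ 559. -250.   91.] [-0.6 -3.1  2.5]
done t 10.7 w 68.4 F 0 [ 558. -249.  224.] [ 0.4 -0.   0.5]
```

```bash
cat >> h.py <<'E'
def tins(f):
    """brass lid clusters: height, xy, pixels"""
    W=cloud(f); z=W[...,2]; c=f["color"].astype(int)
    m=((z>60)&(z<140)&(c[...,2]>120)&(c[...,0]<110)&(c[...,2]>c[...,0]+50)&(W[...,1]<-50)).astype(np.uint8)
    n,l,s,ce=cv2.connectedComponentsWithStats(m); out=[]
    for i in range(1,n):
        if s[i,4]>40:
            p=W[l==i]; zt=np.percentile(p[:,2],90); p=p[p[:,2]>zt-5]
            out.append((round(zt),np.round(p.mean(0)),np.round(p.min(0)),np.round(p.max(0)),s[i,4]))
    return out
E
python3 - <<'E'
from h import *
go([480,-60,250],np.pi/2)
f=cams.grab_frame("top"); cv2.imwrite("pics/t1.png",cv2.resize(f["color"][150:260,340:480],None,fx=4,fy=4,interpolation=cv2.INTER_CUBIC))
print(crate(f)); [print(t) for t in tins(f)]
E
```

```text
(array([ 519.15527344, -247.41241455]), np.float64(-0.0623251600427972), (167.77259826660156, 243.18101501464844))
(91, array([ 558., -219.,   91.]), array([ 546., -228.,   86.]), array([ 572., -212.,   98.]), np.int32(177))
(103, array([ 474., -319.,  101.]), array([ 451., -343.,   98.]), array([ 497., -297.,  106.]), np.int32(237))
```

View pics/t1.png

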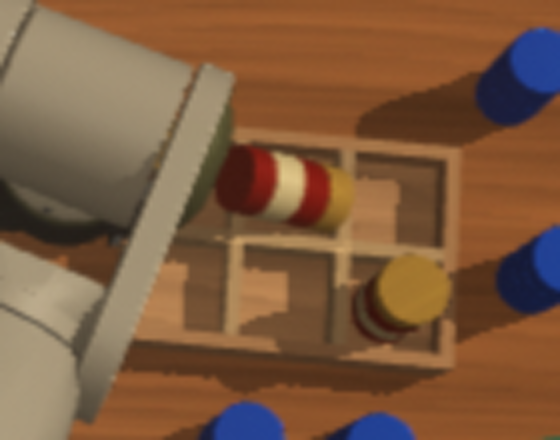

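T1 didn't settle: it leans or lies with its lid near crop (340,200). I'll clear the arm and look again.

Run:
```python
from h import *
go([420,130,260],np.pi/2)
f=cams.grab_frame("top"); a=cv2.resize(f["color"][150:260,340:480],None,fx=3,fy=3,interpolation=cv2.INTER_CUBIC)
print(crate(f)); [print(t) for t in tins(f)]
W=cloud(f)
for v in range(184,208,3): print(v,np.round(W[v,376:432:4,2]).astype(int))
f=cams.grab_frame("scene"); b=cv2.resize(f["color"][160:270,200:310],None,fx=3,fy=3,interpolation=cv2.INTER_CUBIC)
cv2.imwrite("pics/t2.png",np.hstack([a,b]))
```

```text
(array([ 518.83825684, -246.51196289]), np.float64(-0.06490536366492083), (168.1414031982422, 245.19265747070312))
(105, array([ 567., -163.,  102.]), array([ 545., -183.,  100.]), array([ 590., -138.,  108.]), np.int32(227))
(90, array([ 557., -220.,   90.]), array([ 540., -228.,   85.]), array([ 572., -212.,  101.]), np.int32(177))
(103, array([ 474., -320.,  101.]), array([ 451., -344.,   98.]), array([ 497., -297.,  105.]), np.int32(240))
184 [ 18  99 105 101  99  39  40  33  40  39  34  38  35  35]
187 [  9 102  98 107 101   9  78  82  22  23  30  30  36  36]
190 [ 10 100 100 105 101  61  74  92  85  78  65   5  22  33]
193 [                  12                   98                  102
                  104 -9223372036854775808                   61
                   80                   95                   89
                   83                   75                   66
                   56                   37]
196 [10 73 91 97 65 61 80 95 86 81 73 66 60 46]
199 [10 42 63 63  8 62 81 85 85 78 73 66 56 52]
202 [ 5 10 22 19  9 71 71 76 71 73 62 59 59 10]
205 [41 10  8  9 16  9 40 16 13 52 55 50 47 10]<stdin>:6: RuntimeWarning: invalid value encountered in cast
```

View pics/t2.png

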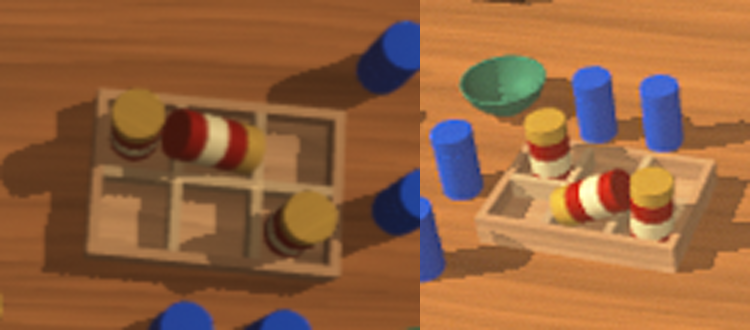

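T1 lies in cell (39,0), its foot leaning up on P2 and its lid low towards −y. It must have swung in the grip. I'll fit its axis and find a free spot on the bench to right it.

```bash
cat > fit.py <<'E'
from h import *
from scipy.optimize import least_squares
def fitcyl(clouds,x0,d0):
    P=np.vstack(clouds)
    def un(p):
        d=np.array([np.cos(p[4])*np.cos(p[3]),np.cos(p[4])*np.sin(p[3]),np.sin(p[4])]); return np.array(p[:3]),d
    def res(p):
        c,d=un(p); v=P-c; s=v@d; r=np.linalg.norm(v-np.outer(s,d),axis=1)
        return np.r_[r-25,0.01*(c-x0)]
    s=least_squares(res,[*x0,np.arctan2(d0[1],d0[0]),np.arcsin(d0[2])],loss="soft_l1",f_scale=3)
    c,d=un(s.x); v=P-c; t=v@d; r=np.linalg.norm(v-np.outer(t,d),axis=1); k=abs(r-25)<4
    lo,hi=np.percentile(t[k],[1,99]); return c+d*(lo+hi)/2,d,hi-lo,np.abs(r-25).mean(),len(P)
E
python3 - <<'E'
from fit import *
cl=[]
for n in ("top","scene"):
    f=cams.grab_frame(n); W=cloud(f); c=f["color"].astype(int)
    if n=="top":
        z=W[...,2]; m=(z>30)&(z<140)&(W[...,0]>280)&(W[...,0]<720)&(W[...,1]<60)&(W[...,1]>-560)
        nn,l,s,ce=cv2.connectedComponentsWithStats(m.astype(np.uint8))
        for i in range(1,nn):
            if s[i,4]>60: p=W[l==i]; print("obst",np.round(np.nanmin(p,0)),np.round(np.nanmax(p,0)),c[l==i].mean(0).round())
    x,y,z=W[...,0],W[...,1],W[...,2]
    sat=(c[...,2]-c[...,0]>25)
    m=(x>525)&(x<590)&(y<-192)&(y>-300)&(z>46)&(z<105)
    p=W[m]; print(n,len(p)); cl.append(p); np.save(n+".npy",p)
for k in ([cl[0]],cl): print(fitcyl(k,np.array([557,-238,55.]),np.array([0,-.83,-.55])))
E
```

```text
obst [ 621. -445.   30.] [ 671. -394.   96.] [113.  54.  38.]
obst [ 428. -373.   30.] [ 610. -120.  110.] [ 55.  96. 139.]
obst [474.  29.  30.] [536.  60. 140.] [ 86. 100. 100.]
obst [ 476. -455.   30.] [ 527. -405.   96.] [117.  55.  36.]
obst [359. -38.  32.] [415.  17.  56.] [ 49. 120. 165.]
obst [ 345. -230.   30.] [ 393. -182.   97.] [129.  60.  39.]
obst [ 339. -323.   31.] [ 389. -273.   98.] [125.  58.  38.]
obst [ 280. -497.   30.] [ 382. -383.   51.] [45. 69. 47.]
top 533
scene 311
(array([ 554.52163312, -237.69867479,   53.45909613]), array([-0.03781528, -0.88367901, -0.4665634 ]), np.float64(90.42784740176452), np.float64(3.0820884017290617), 533)
(array([ 555.65458328, -237.13939096,   53.76334556]), array([-0.06055438, -0.88237823, -0.46662814]), np.float64(90.68726494646754), np.float64(3.472002209875099), 844)
```

```bash
cat > right.py <<'E'
from h import *
def ori(z,lid,s):
    """tool z along z, tool x = s*lid (lid perpendicular to z)"""
    z=z/np.linalg.norm(z); x=s*lid; x=x-(x@z)*z; x/=np.linalg.norm(x)
    return list(Ro.from_matrix(np.c_[x,np.cross(z,x),z]).as_quat())
def tilt(L,t):
    """lid direction horizontal unit L, tin at elevation e: tool z tilted t towards L from straight down"""
    return np.array([np.sin(t)*L[0],np.sin(t)*L[1],-np.cos(t)])
E
python3 - <<'E'
from right import *
C=np.array([555.,-237.5,53.5]); d=np.array([-.05,-.883,-.466]); d/=np.linalg.norm(d)
up=np.array([0,0,1.])-d[2]*d; zt=-up/np.linalg.norm(up)
S=np.array([500.,-50])
for s in (1,-1):
    print("pick",s,manip.solve_ik(list(C),ori(zt,d,s)),manip.solve_ik(list(C-180*zt),ori(zt,d,s)))
    for a in (0,np.pi):
        L=np.array([np.cos(a),np.sin(a),0])
        print(" lay",a,manip.solve_ik([*S,25],ori(np.array([0,0,-1.]),L,s)))
        # tool tilts for righting: start z tilted by -t relative L (hand leaning to lid side)...
        for t0 in (-.6,-.8,-1.0):
            # lying: tool z tilted away from lid (hand on lid side); righted: lid L->up rotates tool by +90 deg
            z0=tilt(L,t0); th=np.pi/2+t0; z1=tilt(L,th)
            up1=np.array([0,0,1.])
            a1=manip.solve_ik([*S,25],ori(z0,L+0*z0,s)); a2=manip.solve_ik([*S,60],ori(z1,up1,s)) 
            print("   ",t0,"z0",z0.round(2),"z1",z1.round(2),a1 is not None and np.round(a1,2),a2 is not None and np.round(a2,2))
E
```

```text
pick 1 [-0.75208341  0.76324605  1.26233684  0.36879609  1.45022114  2.33884114] [-0.84524369  0.68538873  0.92003167  0.35158439  1.87535816  2.40140242]
 lay 0 [-3.35687532e-01  5.76722431e-01  1.71447375e+00 -4.44089210e-16
  8.50396475e-01  1.23510879e+00]
    -0.6 z0 [-0.56 -0.   -0.83] z1 [ 0.83  0.   -0.56] [-0.26  0.81  1.32 -0.15  1.6   1.35] [-0.57  0.64  2.34  2.5   0.83 -1.45]
    -0.8 z0 [-0.72 -0.   -0.7 ] z1 [ 0.7   0.   -0.72] [-0.25  0.9   1.21 -0.18  1.81  1.35] [-0.51  0.51  2.21  2.22  0.45 -1.09]
    -1.0 z0 [-0.84 -0.   -0.54] z1 [ 0.54  0.   -0.84] [-0.24  0.99  1.11 -0.22  2.02  1.34] [-0.46  0.45  2.08  1.22  0.26 -0.03]
 lay 3.141592653589793 [-3.35687532e-01  5.76722431e-01  1.71447375e+00 -4.44089210e-16
  8.50396475e-01 -1.90648386e+00]
    -0.6 z0 [ 0.56 -0.   -0.83] z1 [-0.83  0.   -0.56] [-0.47  0.55  2.13  1.89  0.27  2.42] [-0.24  0.93  1.12 -0.22  2.04 -1.81]
    -0.8 z0 [ 0.72 -0.   -0.7 ] z1 [-0.7   0.   -0.72] [-0.52  0.64  2.26  2.45  0.6   1.79] [-0.25  0.84  1.21 -0.18  1.84 -1.8 ]
    -1.0 z0 [ 0.84 -0.   -0.54] z1 [-0.54  0.   -0.84] [-0.58 
[... 506 characters left out ...]
.   -0.72] [-0.25  0.9   1.21 -0.18  1.81 -1.79] [-0.51  0.51  2.21  2.22  0.45  2.05]
    -1.0 z0 [-0.84 -0.   -0.54] z1 [ 0.54  0.   -0.84] [-0.24  0.99  1.11 -0.22  2.02 -1.8 ] False
 lay 3.141592653589793 [-3.35687532e-01  5.76722431e-01  1.71447375e+00 -4.44089210e-16
  8.50396475e-01  1.23510879e+00]
    -0.6 z0 [ 0.56 -0.   -0.83] z1 [-0.83  0.   -0.56] [-0.47  0.55  2.13  1.89  0.27 -0.72] [-0.24  0.93  1.12 -0.22  2.04  1.33]
    -0.8 z0 [ 0.72 -0.   -0.7 ] z1 [-0.7   0.   -0.72] [-0.52  0.64  2.26  2.45  0.6  -1.35] [-0.25  0.84  1.21 -0.18  1.84  1.34]
    -1.0 z0 [ 0.84 -0.   -0.54] z1 [-0.54  0.   -0.84] [-0.58  0.79  2.37  2.57  1.02 -1.58] [-0.26  0.75  1.32 -0.14  1.63  1.34]
```

```bash
python3 - <<'E'
from right import *
D=np.array([0,0,-1.])
C=np.array([555.,-237.5,53.5]); d=np.array([-.05,-.883,-.466]); d/=np.linalg.norm(d)
up=np.array([0,0,1.])-d[2]*d; zt=-up/np.linalg.norm(up)
S=np.array([500.,-50]); L=np.array([1.,0,0]); s=1
manip.gripper_to(85)
q=ori(zt,d,s); manip.movep(list(C-170*zt),q)
g=C-2*zt
hit=ml(g,120,mf=15); st(f"at {hit}")
manip.gripper_to(40,110); o=st("grip")
if o["grip_width"]<42: raise SystemExit("no grip")
ml(o["eef_pos"]+[0,0,180],100); st("up")
q=ori(D,L,s); manip.movep([*S,230],q)
ml([*S,60],150); hit=ml([*S,22],30,mf=8); st(f"lay {hit}")
E
python3 - <<'E'
from h import *
f=cams.grab_frame("scene"); cv2.imwrite("pics/lay.png",cv2.resize(f["color"][110:290,180:420],None,fx=3,fy=3,interpolation=cv2.INTER_CUBIC))
E
```

```text
at False t 20.1 w 85.2 F 0 [ 555. -239.   56.] [ 0.3 -0.4  0.5]
grip t 20.5 w 46.4 F 112 [ 555. -239.   56.] [-2.  -1.5  6.1]
up t 22.5 w 46.4 F 113 [ 555. -239.  236.] [-0.3 -0.  -1.9]
lay True t 25.9 w 46.9 F 114 [500. -50.  28.] [-1.3 -0.   6.9]
```

View pics/lay.png

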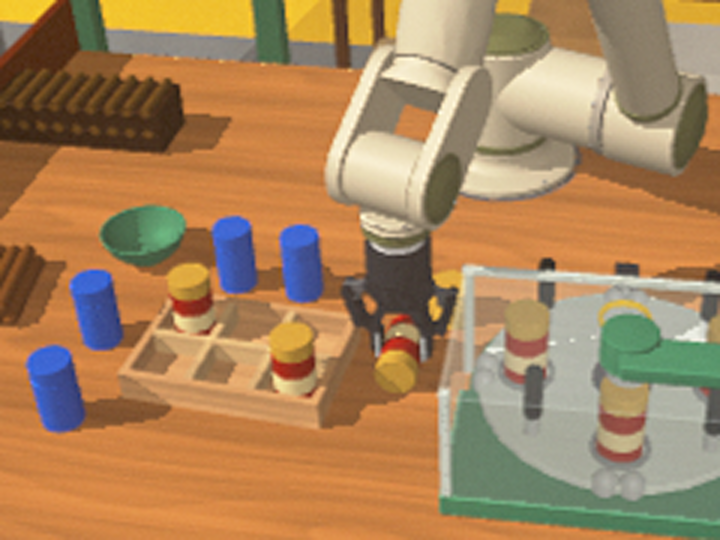

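T1 is lying on the bench with its lid towards +x, at pixel (397,370), as planned. Now I right it.

Run:
```python
from right import *
S=np.array([500.,-50]); L=np.array([1.,0,0]); s=1; t0=-0.9
z0=tilt(L,t0); z1=tilt(L,np.pi/2+t0); Z=np.array([0,0,1.])
manip.gripper_to(80); ml([*S,150],150)
C=np.array([*S,27.]); manip.movep(list(C-130*z0),ori(z0,L,s))
hit=ml(C,120,mf=15); st(f"at {hit}")
manip.gripper_to(40,110); o=st("grip")
if o["grip_width"]<42: raise SystemExit("no grip")
ml(o["eef_pos"]+[0,0,200],120); st("up")
manip.movep([*S,200],ori(z1,Z,s)); 
ml([*S,70],150); hit=ml([*S,38],30,mf=8); st(f"stand {hit}")
manip.gripper_to(80); ml(np.array(manip.observe()["eef_pos"])-100*z1,120); 
go([420,130,260],np.pi/2); st("away")
f=cams.grab_frame("top"); [print(t) for t in tins(f)]; print(crate(f))
f=cams.grab_frame("scene"); cv2.imwrite("pics/stand.png",cv2.resize(f["color"][150:290,180:420],None,fx=3,fy=3,interpolation=cv2.INTER_CUBIC))
```

```text
at False t 29.6 w 79.9 F 0 [501. -50.  27.] [-0.2  0.1 -1.1]
grip t 30.0 w 47.2 F 112 [501. -50.  28.] [3.  0.2 5.7]
up t 31.8 w 47.1 F 113 [500. -50. 227.] [-0.   0.1 -1.8]
stand True t 35.7 w 47.1 F 114 [500. -50.  44.] [-1.3 -0.6  4.6]
away t 38.3 w 80.1 F 0 [420. 130. 259.] [-0.3 -0.   0.1]
(103, array([ 574., -161.,  101.]), array([ 551., -184.,   98.]), array([ 599., -138.,  106.]), np.int32(229))
(93, array([499., -61.,  91.]), array([476., -73.,  88.]), array([522., -50.,  94.]), np.int32(120))
(103, array([ 483., -313.,  101.]), array([ 460., -336.,   98.]), array([ 508., -289.,  106.]), np.int32(238))
(array([ 527.63452148, -239.85134888]), np.float64(-0.061306767241950944), (167.70904541015625, 245.25936889648438))
```

View pics/stand.png

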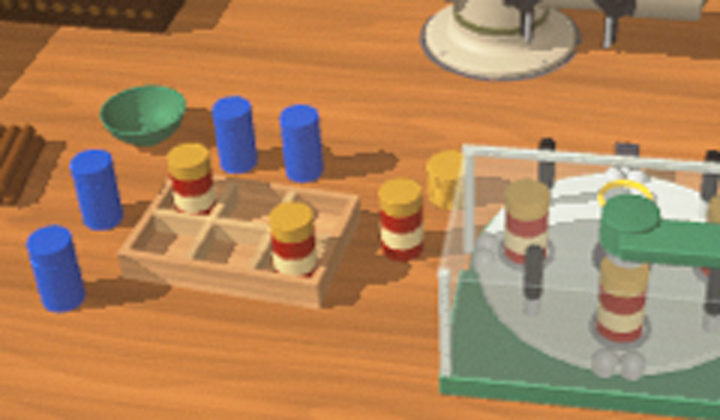

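T1 stands upright at (500,−50), shown at pixel (400,220). The crate has been knocked about 12 mm. Now I pack T1 with a firmer, lower grip and a slower carry, and check the contact height before releasing.

```bash
cat > pp.py <<'E'
from h import *
def pick(xy,foot,a):
    manip.gripper_to(85); go([*xy,foot+170],a)
    ml([*xy,foot+60],130); manip.gripper_to(40,110); st("gripped")
    ml([*xy,foot+60+110],130); return st("lifted")
def place(cell,ang):
    z=manip.observe()["eef_pos"][2]
    for k in range(4):
        r=crate()
        if r: break
    c,a,s=r; print("crate",c.round(1),round(a,3),np.round(s))
    p=c+rot(a)@np.array(cell,float)
    q=pick_q([*p,220],a+ang)
    ml([*p,220],200,frame=q); manip.sleep(0.2)
    o=st("above")
    if o["grip_width"]<42: raise SystemExit("lost tin")
    ml([*p,95],130); manip.sleep(0.15)
    hit=ml([*p,62],30,mf=6); o=st(f"down {hit}")
    if not 64<o["eef_pos"][2]<76: raise SystemExit("odd contact height: not released")
    manip.gripper_to(68); ml([*p,200],200)
def check():
    go([420,130,260],YAW+np.pi/2); f=cams.grab_frame("top"); r=crate(f); print(r)
    for t in tins(f): print(t[0],t[1],t[4],"in crate",(rot(-r[1])@(t[1][:2]-r[0])).round())
E
python3 - <<'E'
from pp import *
pick([500,-50],0,np.pi/2); place((39,0),0); check(); st("end")
E
```

```text
gripped t 42.5 w 48.0 F 113 [501. -50.  61.] [-0.7  0.7  6.3]
lifted t 43.5 w 48.3 F 113 [500. -50. 169.] [-0.9 -0.6 -2.1]
crate [ 527.7 -239.6] -0.061 [168. 245.]
above t 45.4 w 48.0 F 113 [ 567. -242.  220.] [-0.2  0.5 -1.2]
down True t 47.5 w 48.3 F 113 [ 567. -242.   71.] [-1.6 -0.3  5.5]
(array([ 527.74066162, -239.78263855]), np.float64(-0.061742726712397555), (167.809814453125, 245.4210205078125))
103 [ 576. -161.  101.] 230 in crate [43. 82.]
103 [ 563. -240.  101.] 225 in crate [35.  2.]
103 [ 483. -313.  101.] 240 in crate [-40. -76.]
end t 50.5 w 68.1 F 0 [420. 130. 260.] [ 0.4 -0.5 -0. ]
```

```bash
cat >> pp.py <<'E'
def turn(n=9,sp=110):
    th=np.radians(np.linspace(135,225,n+1))
    P=[np.r_[mach(135*np.cos(t),135*np.sin(t)),104.] for t in th]
    for k in (0,1):
        Q=[list(down(YAW+t+np.pi/2)[k]) for t in th]
        J=[manip.solve_ik(list(p),q) for p,q in zip(P,Q)]
        if all(j is not None for j in J) and max(abs(j[5]) for j in J)<2.7: break
    else: raise SystemExit("no ik for turn")
    manip.gripper_to(60)
    manip.movep([*P[0][:2],190.],Q[0]); ml(P[0],130); manip.gripper_to(15,60); o=st("post")
    if not 14<o["grip_width"]<24: raise SystemExit("post not gripped")
    F=[]
    for p,q in zip(P[1:],Q[1:]):
        ml(p,sp,q); F.append(round(float(np.linalg.norm(manip.observe()["ft_force"])),1))
    print("F",F)
    manip.gripper_to(60); manip.sleep(0.5); ml([*P[-1][:2],200],200)
def dial():
    """where the front posts and a tin at the opening are, from the wrist"""
    go([400,205,290],YAW+np.pi/2); f=cams.grab_frame("wrist"); W=cloud(f); z=W[...,2]
    m=((z>126)&(z<138)&(W[...,0]>370)&(W[...,0]<490)).astype(np.uint8)
    n,l,s,ce=cv2.connectedComponentsWithStats(m); tin=None
    for i in range(1,n):
        if s[i,4]>100:
            p=W[l==i].mean(0)[:2]; r=rot(-YAW)@(p-HUB)
            print("tin" if s[i,4]>700 else "post",s[i,4],"machine",r.round(1),"angle",round(np.degrees(np.arctan2(r[1],r[0]))%360,1))
            if s[i,4]>700: tin=p
    return f,tin
E
python3 - <<'E'
from pp import *
turn(); f,t=dial(); cv2.imwrite("pics/d1.png",f["color"]); print(t); st("end")
E
```

```text
post t 53.8 w 18.5 F 58 [432. 305. 105.] [1.2 3.6 5. ]
F [9.0, 7.4, 7.9, 6.2, 6.7, 6.6, 7.0, 8.1, 9.3]
tin 1697 machine [-111.6   -1.5] angle 180.8
post 280 machine [-95.6 -94. ] angle 224.5
post 280 machine [-95.8  94.2] angle 135.5
[418.67020932 206.74826163]
end t 59.7 w 59.7 F 0 [400. 205. 289.] [-0.4  0.3  0. ]
```

View pics/d1.png

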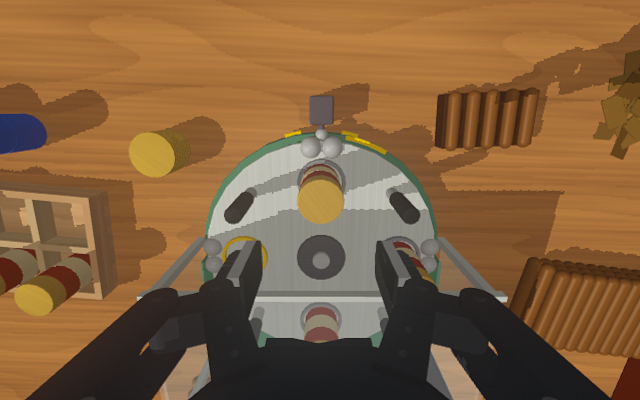

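The dial clicked in: T2 is at the opening at (321,200), the posts at (239,206) and (405,207), and the yellow ring has moved to −y at (245,250). Next T2 goes into the crate, followed by the second turn.

Run:
```python
from pp import *
pick([419.5,207.5],42,YAW+np.pi/2); place((-39,0),-np.pi/4); check(); st("end")
```

```text
gripped t 61.9 w 48.2 F 112 [420. 208. 103.] [-1.8 -1.7  7.6]
lifted t 62.9 w 47.9 F 113 [419. 207. 211.] [-0.3  0.5 -2.3]
crate [ 527.3 -239.7] -0.059 [168. 245.]
above t 65.8 w 48.2 F 113 [ 488. -237.  220.] [ 0.1 -0.7 -2.2]
down True t 67.9 w 47.8 F 114 [ 488. -237.   71.] [-1.3  0.8  6.2]
(array([ 527.59619141, -239.59884644]), np.float64(-0.06621763629205724), (167.78115844726562, 245.00086975097656))
103 [ 575. -160.  101.] 231 in crate [42. 83.]
103 [ 564. -241.  101.] 225 in crate [36.  1.]
103 [ 485. -236.  101.] 239 in crate [-43.   1.]
103 [ 483. -313.  100.] 241 in crate [-40. -76.]
end t 70.5 w 67.7 F 0 [420. 129. 260.] [ 0.2 -0.3  1.2]
```

Run:
```python
from pp import *
turn(); f,t=dial(); print(t); st("turned")
if t is None or np.linalg.norm(t-mach(-110,0))>8: raise SystemExit("check")
pick(t,42,YAW+np.pi/2); place((39,-78),np.pi/4); check(); st("end")
```

```text
post t 73.8 w 18.4 F 58 [432. 305. 105.] [0.8 4.7 5.7]
F [8.7, 6.7, 6.3, 6.7, 7.8, 6.8, 6.3, 8.0, 8.8]
tin 1691 machine [-110.6    1. ] angle 179.5
post 280 machine [-95.6 -94. ] angle 224.5
post 284 machine [-95.8  94.2] angle 135.5
[419.63999924 209.24568052]
turned t 79.7 w 60.0 F 0 [400. 205. 289.] [0.7 0.3 0.2]
gripped t 81.9 w 48.2 F 112 [420. 209. 103.] [-1.9 -0.2  8.2]
lifted t 82.9 w 48.5 F 113 [419. 209. 211.] [ 0.3  0.1 -1.2]
crate [ 527.6 -239.6] -0.068 [168. 246.]
above t 86.1 w 47.9 F 113 [ 561. -320.  220.] [ 0.1  0.7 -2.6]
down True t 88.1 w 47.8 F 113 [ 561. -320.   71.] [-1.3 -0.1  4.2]
(array([ 527.64959717, -239.60275269]), np.float64(-0.06757132107414421), (167.56919860839844, 244.9407501220703))
103 [ 575. -160.  101.] 231 in crate [42. 83.]
103 [ 564. -240.  101.] 225 in crate [36.  2.]
103 [ 558. -319.  101.] 229 in crate [ 36. -77.]
103 [ 485. -237.  101.] 239 in crate [-43.  -0.]
102 [ 484. -313.  100.] 239 in crate [-39. -76.]
end t 91.9 w 67.8 F 0 [420. 130. 260.] [ 0.1  0.3 -0.2]
```

Run:
```python
from pp import *
turn(); f,t=dial(); print(t); st("turned")
if t is None or np.linalg.norm(t-mach(-110,0))>8: raise SystemExit("check")
pick(t,42,YAW+np.pi/2); place((-39,78),np.pi/4); check(); st("end")
```

```text
post t 95.1 w 18.4 F 58 [432. 305. 105.] [1.5 4.  5. ]
F [8.7, 7.0, 7.3, 7.1, 6.6, 6.4, 7.0, 7.8, 8.9]
tin 1689 machine [-111.2   -0.4] angle 180.2
post 279 machine [-95.6 -94.1] angle 224.6
post 283 machine [-95.8  94.1] angle 135.5
[419.08883992 207.84715798]
turned t 101.0 w 59.9 F 0 [400. 205. 289.] [-0.2 -0.1 -0.4]
gripped t 103.3 w 48.0 F 112 [419. 208. 103.] [-0.8 -0.6  7.7]
lifted t 104.3 w 48.0 F 113 [419. 208. 211.] [-0.6 -0.8 -2.4]
crate [ 527.6 -239.7] -0.063 [167. 245.]
above t 106.6 w 48.2 F 113 [ 494. -159.  220.] [-0.   0.7 -1.8]
down True t 108.6 w 48.2 F 113 [ 494. -159.   71.] [-1.   1.3  4.8]
(array([ 527.45922852, -239.43174744]), np.float64(-0.0638278486878745), (167.5360565185547, 245.0519561767578))
103 [ 574. -160.  101.] 231 in crate [41. 82.]
103 [ 564. -239.  101.] 225 in crate [36.  3.]
103 [ 560. -319.  101.] 232 in crate [ 38. -77.]
103 [ 492. -160.  101.] 241 in crate [-40.  77.]
103 [ 485. -237.  101.] 240 in crate [-43.  -0.]
103 [ 483. -312.  101.] 239 in crate [-40. -75.]
end t 112.3 w 68.2 F 0 [420. 130. 260.] [-1.6 -0.   0.4]
```

All six tins are in the crate. Now the last turn.

Run:
```python
from pp import *
turn(); f,t=dial(); st("turned")
g=cams.grab_frame("top"); cv2.imwrite("pics/fin.png",np.hstack([cv2.resize(f["color"],(480,300)),cv2.resize(g["color"][140:270,340:480],(320,300))])); print(crate(g)); [print(x) for x in tins(g)]
```

```text
post t 115.5 w 18.7 F 58 [432. 305. 105.] [0.5 3.7 4.3]
F [10.0, 7.5, 7.5, 7.5, 6.9, 7.2, 5.7, 7.3, 8.0]
post 273 machine [-95.4 -94.2] angle 224.6
post 284 machine [-95.7  94.2] angle 135.5
turned t 121.4 w 60.2 F 0 [400. 205. 289.] [-0.8 -0.  -0.1]
(array([ 527.7041626 , -239.81144714]), np.float64(-0.06587701798863588), (167.18043518066406, 245.3506317138672))
(103, array([ 574., -160.,  101.]), array([ 551., -184.,   98.]), array([ 599., -138.,  108.]), np.int32(230))
(103, array([ 564., -239.,  101.]), array([ 543., -263.,   98.]), array([ 587., -217.,  108.]), np.int32(224))
(103, array([ 559., -320.,  101.]), array([ 536., -344.,   98.]), array([ 584., -295.,  109.]), np.int32(231))
(103, array([ 492., -159.,  101.]), array([ 468., -184.,   98.]), array([ 515., -136.,  106.]), np.int32(242))
(103, array([ 485., -236.,  101.]), array([ 462., -262.,   98.]), array([ 509., -214.,  106.]), np.int32(236))
(102, array([ 483., -312.,  100.]), array([ 460., -337.,   98.]), array([ 505., -289.,  108.]), np.int32(238))
```

View pics/fin.png

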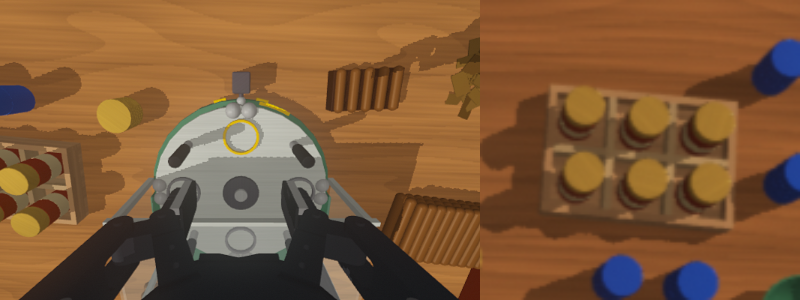

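The yellow ring is back at the opening at (241,137), the dial is empty, and six tins stand upright in the six cells.

```bash
python3 -c "
from bench import manip
print(manip.job_done())"
```

```text
the job is handed in; nothing more can be done
None
```

The job is handed in at about 121 s on the robot's clock: all four dial tins are packed upright beside the two already in the crate, and the dial has made one full turn, one click at a time, with the yellow ring back at the opening (T1 tipped over on its first placing, and I stood it up and repacked it).

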